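# Put the rolling pin away and close the baking caddy

## Robot

A 6-joint arm with a two-finger parallel gripper is mounted at the origin on a cart in front of the work surface, level with it; the furniture and walls round the work are solid. World frame = base frame: x ahead of the robot, y to its left, z up, the work surface at z = 0. Lengths are in m, angles in degrees, forces in N, time in s.
With the tool pointing down it reaches from about 0.3 to 0.75 m from the base axis. Payload 8.5 kg.
Tool frame: the origin (TCP) lies midway between the tips of the shut fingers; the grasp point (between the pads) lies 19 mm behind it; z points along the fingers, y is the line along which they close (so a half turn about z gives the same grasp; the last joint's range is limited). The gripper opens to 85 mm and grips with 20 to 120 N. Pads are 22 mm wide; open, the fingers measure 114 mm over their backs; the gripper's body (76 mm by 85 mm) begins 54 mm behind the grasp point. The pads swing forward as they close: fully open they stand 13 mm farther back than shut.
Start: joints at [59.513, 21.807, 74.336, -0, 83.858, -12.336], TCP at [0.171, 0.523, 0.231] pointing down, gripper open.
Joint ranges: [-178.18, 178.18], [-50.72, 133.34], [12.68, 142.11], [-81.47, 261.47], [9.98, 163.14], [-165.26, 165.26]. Speed limits (degrees/s): [136.94, 136.94, 180, 180, 180, 180].

## Interface

Orientations are given as a 3x3 rotation matrix whose columns are the frame's x, y, z axes.
In Python, from rig import env, get_image, close_job gives the robot as it stands.
- The arm moves only by the tool step_arm, never from a script. Its argument "targets" is a list of rows, each a list of 2 entries, a list of its own where there are three numbers: the shift along the tool's x, y, z as a fraction of full scale, then the turn, a rotation vector about the tool's x, y, z as a fraction of full scale. In form: [[[x, y, z], [wx, wy, wz]], ...]. A call has 1 to 10 rows; each row is the pose to reach, as a shift and turn from the pose commanded when the call began, along the tool's axes at that moment; what a row does not reach only later rows make up. Full scale, the value 1, is 0.3 m for a shift and 45 degrees for a turn. A row lasts 1/12 s, in which the tool goes at most 41.7 mm and 7.16 degrees, less where a joint would pass 70% of its speed; a pose out of reach is approached as far as the arm can. A call with a number of a shift or a turn outside -1 to 1 is refused whole. A call with a gripper value outside its range is refused whole. "jaw" is the finger opening in mm, from 0 to 85.4, set as the call begins (left out, the last holds). The fingers move at their own pace and stop on an object; "grip_force" is the grip in N (left out, the last holds). Time passes only in rows, so rows that repeat a pose let the fingers close. It gives the time, the measured TCP pose, the force, the opening and the grip force at its end, in the units of the state.
- env.observe(): the state, without advancing time (a new reading comes with each control period).
- get_image(name): name is "side" or "top" or "wrist"; returns a dict with "img" (400x640x3 uint8, red, green, blue), "z_map" (400x640 float32, m along the optical axis (not along the pixel's ray), 0 where there is no reading), "intrinsics" (3x3 intrinsics, pixels), "rvec" (rotation vector, rad) and "tvec" (3), from world to camera coordinates, as OpenCV has them. Camera axes: x right, y down, z forward; pixel columns grow to the right and rows downward; lengths in m; the calibration is good to about 2 mm. A picture is of the moment at which its call begins.
- close_job(): hands the job in; it is judged then, once.
The state is a dict: "time_s": time; "q": joint angles; "qvel": joint speeds; "joint_efforts": joint torques, N m; "position": TCP position; "tool_rot": TCP orientation; "ft_force": force on the tool from outside, world axes, zero at the start; "wrist_torque": the same for the moment, N m; "grip_width": finger opening in m; "gripper_force": force on a finger pad.
Only numpy, scipy, OpenCV 4.12 (cv2) and the standard library are available. Lean on these libraries where they do the work, as an engineer would, in place of code of your own. Each camera call takes 0.05 s, during which the arm holds its last target. There are 200 camera calls.

## Task

Lay the rolling pin from the worktop in the empty cradle of the dark wooden rack: lower it until both of its handles rest in their grooves, and only then let go. Then lift the cutter tray by its bar, keeping it level with both star cutters in it, and set it over the rack's four corner posts until it sits fully home, again letting go only once it rests there. Leave the other rolling pin in its own cradle and do not disturb the other things on the worktop.

Things in the scene. Friction and masses are not known exactly. Their poses are not given: they have to be found in the camera images.
- loose_pin: Small pale wooden rolling pin lying on the worktop. Barrel 44 mm in diameter, 100 mm long; at each end a fixed handle 20 mm in diameter stands out 45 mm (190 mm overall); both ends alike. Origin at its centre, on its axis, 22 mm above the worktop at the start; x runs along the pin, y and z turn with it as it rolls. About 0.19 kg.
- stored_pin: A second rolling pin, exactly alike, already lying in one of the rack's two cradles. Origin and axes as for loose_pin. It is not to be moved.
- rack: Dark wooden rack with four posts, 146 (x) x 186 (y) mm, base of the caddy; stands firm, cannot be shifted. Origin: centre of its underside, z up. Boards 12 mm thick stand across it at x = -60 and +60 (inner faces 108 mm apart), 60 mm high, each with two round-bottomed grooves at y = -42 and +42, 23 mm wide low down, 42 mm at the top. Rails between the boards lie below z = 25 mm.
- free_cradle (a point): Middle of the rack's empty cradle: x = 0, y = -42, z = 45 mm in the rack's frame, axes as the rack's. The centre of a seated pin comes here: it lies along x, a handle in the groove of each board, barrel between the boards with 4 mm play at each end, its top 67 mm above the worktop.
- full_cradle (a point): The same point of the other cradle (y = +42 mm), where stored_pin lies.
- rack_top (a point): Centre of the rack at the level of its corner block tops, 74 mm above the worktop; axes as the rack's. The tray's origin comes here when home. The blocks (26 mm square) stand at x = -60, +60, y = -80, +80 mm; on each a pale round post, 12 mm in diameter, rises 30 mm more (to 104 mm), tapering to 7 mm over its last 11 mm.
- tray: Dark wooden tray standing on the worktop, 146 (x) x 186 (y) mm, rim 26 mm high, about 0.42 kg. Origin: centre of its underside, z up. Corner blocks with upright through holes 15 mm in diameter at x = -60, +60, y = -80, +80 mm for the rack's posts; half a turn makes no difference. Two arched ends 75 mm high carry a bar. When home, the posts come 4 mm out of its holes.
- tray_bar (a point): Middle of the tray's pale carrying bar, 63 mm above the tray's underside; axes as the tray's. The bar runs along x (108 mm clear between the arched ends), 16 mm wide in y, 20 mm high; 46 mm free beneath it down to the tray's floor.
- cutter_0: Tin star-shaped cookie cutter, 59 x 57 x 20 mm, 30 g, lying loose on the tray's floor on one side of the bar. Origin at the centre of its underside, 7 mm above the tray's underside.
- cutter_1: A second one, alike, on the other side of the bar.
- egg_timer: Red and cream wind-up kitchen timer, 62 mm in diameter, 61 mm high, standing loose near the front of the worktop; not to be disturbed. Origin at the centre of its underside.
- mug: Orange mug, 81 x 113 x 101 mm, standing loose at the back; not to be disturbed. Origin at the centre of its underside.
- tea_canister: Orange square canister with a wooden lid, 87 x 87 x 120 mm, standing loose at the back; not to be disturbed. Origin at the centre of its underside.
There are look-alikes about, which are no part of the job. What is shaped like the cutter_1 but blue is not meant.

How it is judged:
By the outcome, as a careful person would: the job done as asked, in the order asked, and still so for the second after the job is handed in, with the robot touching nothing.
It also fails if it takes over 64 s, if anything falls off the work surface, if the arm or the gripper's body presses on something with over 40 N, if the wrist force passes 120 N, or if a joint passes its speed limit or range.

## Working session

There is one attempt and no reset: what is moved stays moved. The work goes in short steps, Python scripts to look and compute and a tool call to move; the robot and the scene stay as the last step left them, time stands still between calls to the robot, and variables do not carry over. Pictures are saved under pics/ and viewed, at most 12 in all, crops included, and the job is handed in when it is done.

Besides the shell and the picture viewer there is one more tool, called after "Request:" as name([rows], argument=value, ...), one row to a line, values as JSON. step_arm: Moves the arm, as the interface text tells. Its arguments: {"type":"object","properties":{"targets":{"type":"array","items":{"type":"array"}},"jaw":{"type":"number"},"grip_force":{"type":"number"}},"required":["targets"]}

```bash
ls; mkdir -p pics
cat > h.py <<'E'
import numpy as np, cv2
from rig import env, get_image, close_job
def grab(n):
    d=get_image(n); d['R']=cv2.Rodrigues(np.array(d['rvec'],float))[0]; d['t']=np.array(d['tvec'],float).ravel(); d['K']=np.array(d['intrinsics'],float); return d
def save(d,f,crop=None,s=1):
    im=d['img'][...,::-1]
    if crop: im=im[crop[1]:crop[3],crop[0]:crop[2]]
    cv2.imwrite('pics/'+f,cv2.resize(im,None,fx=s,fy=s,interpolation=cv2.INTER_CUBIC))
def ray(d,uv,z):
    "pixels -> world points on plane z"
    uv=np.atleast_2d(np.array(uv,float)); c=-d['R'].T@d['t']
    r=(d['R'].T@np.linalg.inv(d['K'])@np.c_[uv,np.ones(len(uv))].T).T
    return c+r*((z-c[2])/r[:,2])[:,None]
def cloud(d):
    "per-pixel world points, nan without reading"
    h,w=d['z_map'].shape; u,v=np.meshgrid(np.arange(w),np.arange(h)); z=np.where(d['z_map']>0,d['z_map'],np.nan)
    p=np.stack([u,v,np.ones_like(u)],-1)@np.linalg.inv(d['K']).T*z[...,None]
    return (p-d['t'])@d['R']
def rel(p,R=None):
    "world target -> tool shift fraction (and turn) from the present pose"
    s=env.observe(); T=np.array(s['tool_rot']); sh=T.T@(np.array(p)-s['position'])/.3
    tw=None if R is None else np.degrees(cv2.Rodrigues(T.T@R)[0].ravel())/45
    return sh.round(3),tw
E
python3 - <<'E'
from h import *
np.set_printoptions(precision=4,suppress=True)
for n in('top','side','wrist'):
    d=grab(n); save(d,n+'0.png'); print(n,-d['R'].T@d['t'],d['R'][2],d['K'][0,0]); np.savez(n+'0.npz',**d)
s=env.observe(); print(s)
E
```

```text
pics
top [ 0.4861 -0.1546  0.9587] [ 0.0806 -0.0191 -0.9966] 375.88873001489605
side [ 0.6068 -1.0118  0.671 ] [-0.0535  0.8188 -0.5715] 436.7794713968229
wrist [0.109  0.5425 0.3741] [ 0.2467 -0.0815 -0.9657] 324.0915452926942
{'time_s': 0.15, 'q': array([ 59.5132,  21.8334,  74.3718,   0.002 ,  83.858 , -12.3356]), 'qvel': array([-0.013 , -0.0949, -0.2838,  0.0067,  0.0376, -0.1113]), 'joint_efforts': array([  0.0021, -44.862 , -23.1346,  -0.0002,   0.0038,  -0.0001]), 'position': array([0.1712, 0.5224, 0.2309]), 'tool_rot': array([[-0.9502,  0.3115, -0.0006],
       [ 0.3115,  0.9502, -0.0009],
       [ 0.0003, -0.0011, -1.    ]]), 'ft_force': array([-0.03  ,  0.3288,  0.8095]), 'wrist_torque': array([-0.0391, -0.0215, -0.0072]), 'gripper_force': 0.0, 'grip_width': 0.08535852079772183}
```

View pics/top0.png

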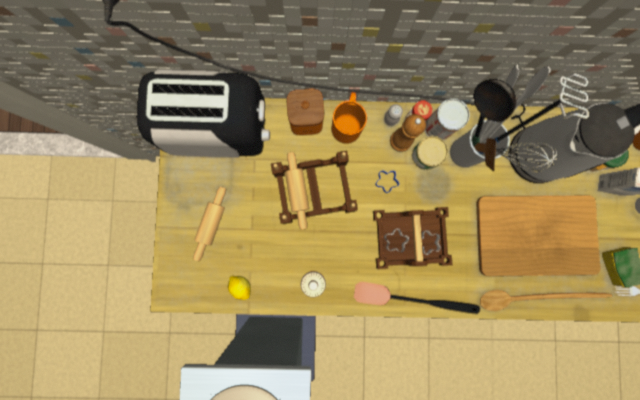

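View pics/side0.png

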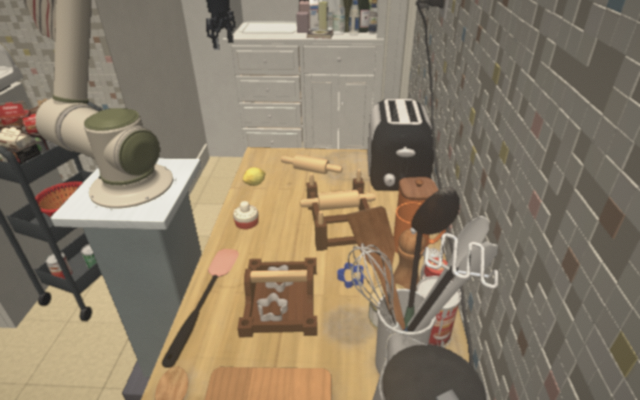

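The top view shows these candidates:
- **Pins:** the loose pin is at (210,224). The stored pin at (298,190) lies in the rack, so it is not the one.
- **Stars:** there are two tin stars in the tray, at (397,240) and (431,241). The blue star at (387,181) on the worktop is the look-alike.
- **Rack or tray:** the rack is centred near (315,187) and its empty cradle is to the right of the stored pin. The tray, with its bar, is at (413,237).
- **Keep clear of:** the timer (313,284), the lemon (239,287), the mug (349,120) and the canister (305,112).

My choice is the pin at (210,224) and the tray at (413,237).

Run:
```python
from h import *
np.set_printoptions(precision=4,suppress=True)
d=dict(np.load('top0.npz')); P=cloud(d)
print('table z',[P[v,u] for u,v in((260,260),(180,280),(360,200),(440,190))])
def box(nm,u0,v0,u1,v1,zl,zh):
    s=P[v0:v1,u0:u1]; m=(s[...,2]>zl)&(s[...,2]<zh); q=s[m]; vv,uu=np.nonzero(m)
    (c,sz,a)=cv2.minAreaRect((q[:,:2]*1000).astype(np.float32)); 
    print(nm,len(q),'rect',np.array(c),np.array(sz),a,'zmax',np.percentile(q[:,2],[50,99]), 'corners',cv2.boxPoints((c,sz,a)).round(0).tolist()); return q
q=box('loose',185,180,235,268,.012,.06)
for nm,b in(('loose',(185,180,235,268,.012,.06)),('stored',(280,148,312,232,.056,.08)),('bar',(408,205,428,275,.058,.1))):
    u0,v0,u1,v1,zl,zh=b; s=P[v0:v1,u0:u1]; q=s[(s[...,2]>zl)&(s[...,2]<zh)]; 
    l=cv2.fitLine(q[:,:2].astype(np.float32),cv2.DIST_HUBER,0,.001,.001).ravel(); a=(q[:,:2]-l[2:])@l[:2]; mid=l[2:]+l[:2]*(a.min()+a.max())/2
    print(nm,'mid',mid,'dir',np.degrees(np.arctan2(l[1],l[0])),'len',np.ptp(a),'z',np.percentile(q[:,2],99))
box('rack',268,145,362,230,.03,.12)
box('tray',366,198,458,275,.012,.12)
box('timer',295,265,332,302,.02,.12)
box('lemon',222,272,255,305,.012,.12)
# post/corner centroid
s=P[145:230,268:362]; m=((s[...,2]>.082)&(s[...,2]<.12)).astype(np.uint8)
n,_,st,ce=cv2.connectedComponentsWithStats(m)
print('posts',[(st[i,4],ce[i]+[268,145],ray(d,ce[i]+[268,145],.1)[0]) for i in range(1,n)])
save(d,'crop_top.png',(170,130,470,300),2.6)
```

```text
table z [array([ 0.4134, -0.0252,  0.0033]), array([ 0.3587,  0.1726, -0.0003]), array([ 0.5717, -0.2741,  0.0029]), array([ 0.6037, -0.4814, -0.0007])]
loose 1052 rect [501.5408  99.439 ] [ 42.8547 189.0914] 73.15267944335938 zmax [0.0378 0.0467] corners [[405.0, 106.0], [586.0, 52.0], [598.0, 93.0], [417.0, 147.0]]
loose mid [0.5007 0.0967] dir -17.146774 len 0.1890978331251491 z 0.046707387471706774
stored mid [ 0.5847 -0.1123] dir 3.5590446 len 0.18015696275061577 z 0.07686115429709842
bar mid [ 0.4794 -0.4018] dir 3.4511628 len 0.1319083483592492 z 0.07888436489538403
rack 2185 rect [ 594.2692 -154.978 ] [188.7075 185.7448] 11.252252578735352 zmax [0.0617 0.1047] corners [[484.0, -82.0], [520.0, -264.0], [705.0, -228.0], [669.0, -45.0]]
tray 2016 rect [ 479.4819 -404.0927] [145.9233 186.5674] 4.401834964752197 zmax [0.0276 0.0779] corners [[400.0, -317.0], [414.0, -503.0], [559.0, -492.0], [545.0, -305.0]]
timer 512 rect [ 361.4921 -159.6607] [59.2054 58.5496] 1.7311980724334717 zmax [0.0394 0.0634] corners [[331.0, -131.0], [333.0, -190.0], [392.0, -188.0], [390.0, -130.0]]
lemon 473 rect [346.9899  19.0042] [59.103  52.9305] 4.247397422790527 zmax [0.0437 0.0532] corners [[316.0, 43.0], [319.0, -10.0], [378.0, -5.0], [375.0, 48.0]]
posts [(np.int32(24), array([343.   , 155.125]), array([ 0.6663, -0.2206,  0.1   ])), (np.int32(26), array([275.6923, 166.5385]), array([ 0.6349, -0.066 ,  0.1   ])), (np.int32(23), array([352.    , 205.1739]), array([ 0.5505, -0.2438,  0.1   ])), (np.int32(22), array([284.0909, 217.0909]), array([ 0.519 , -0.0892,  0.1   ]))]
```

View pics/crop_top.png

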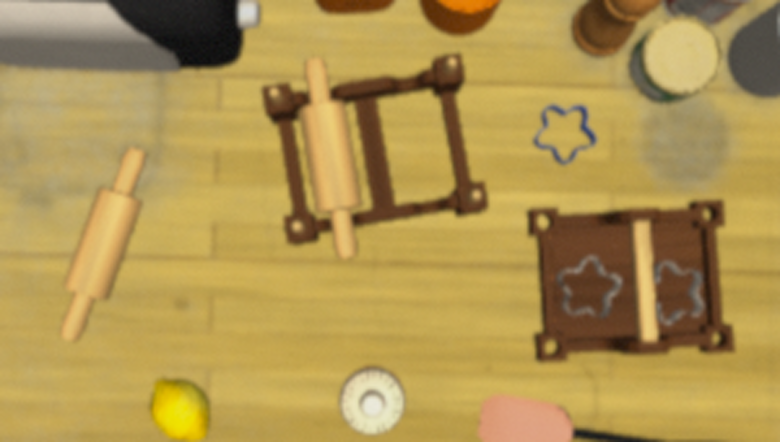

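The crop confirms it. The loose pin, with both handles on the worktop, is at crop (102,245). The rack's free cradle is right of its middle rail, at about crop (420,150). The tray with the tin stars is at crop (635,282). The blue star lies outside the tray.

```bash
cat >> h.py <<'E'
def down(yaw):
    "tool pointing down, tool y at yaw degrees"
    a=np.radians(yaw); y=np.array([np.cos(a),np.sin(a),0]); z=np.array([0,0,-1.]); return np.c_[np.cross(y,z),y,z]
E
python3 - <<'E'
from h import *
print(rel([.501,.098,.16],down(73)), rel([.336,.31,.2],down(73)))
E
```

```text
(array([-1.485, -1.002,  0.237]), array([-0.00135924, -0.00035641, -0.02558571])) (array([-0.743, -0.502,  0.103]), array([-0.00135924, -0.00035641, -0.02558571]))
```

Request:
step_arm([
  [[-0.03, -0.02, 0], [0, 0, 0]],
  [[-0.1, -0.07, 0.01], [0, 0, 0]],
  [[-0.2, -0.135, 0.03], [0, 0, 0]],
  [[-0.3, -0.2, 0.045], [0, 0, 0]],
  [[-0.4, -0.27, 0.06], [0, 0, 0]],
  [[-0.5, -0.335, 0.08], [0, 0, -0.02]],
  [[-0.6, -0.4, 0.09], [0, 0, -0.025]],
  [[-0.7, -0.47, 0.1], [0, 0, -0.025]],
  [[-0.8, -0.54, 0.11], [0, 0, -0.025]],
  [[-0.9, -0.61, 0.12], [0, 0, -0.025]],
])

```text
time_s: 0.98
position: [0.3715, 0.2624, 0.1952]
tool_rot: [[-0.956, 0.293, 0.0], [0.293, 0.956, -0.0], [-0.0, -0.0, -1.0]]
ft_force: [1.7, 1.3, 0.5]
grip_width: 0.0855
gripper_force: 0.0
```

Request:
step_arm([
  [[-0.1, -0.065, 0.02], [0, 0, 0]],
  [[-0.2, -0.13, 0.03], [0, 0, 0]],
  [[-0.3, -0.2, 0.05], [0, 0, 0]],
  [[-0.4, -0.265, 0.07], [0, 0, 0]],
  [[-0.48, -0.33, 0.09], [0, 0, 0]],
  [[-0.54, -0.37, 0.1], [0, 0, 0]],
  [[-0.57, -0.39, 0.11], [0, 0, 0]],
  [[-0.575, -0.39, 0.115], [0, 0, 0]],
  [[-0.575, -0.39, 0.115], [0, 0, 0]],
])

```text
time_s: 1.73
position: [0.5011, 0.1023, 0.1605]
tool_rot: [[-0.956, 0.293, -0.001], [0.293, 0.956, 0.0], [0.001, -0.0, -1.0]]
ft_force: [0.6, 0.3, 0.4]
grip_width: 0.0854
gripper_force: 0.0
```

Run:
```python
from h import *
np.set_printoptions(precision=4,suppress=True)
print(env.observe()['position'])
d=grab('wrist'); save(d,'w1.png'); np.savez('w1.npz',**d); P=cloud(d)
m=(P[...,2]>.010)&(P[...,2]<.06)&(np.hypot(P[...,0]-.5,P[...,1]-.098)<.13)
n,l,st,ce=cv2.connectedComponentsWithStats(m.astype(np.uint8)); i=1+np.argmax(st[1:,4]); v,u=np.nonzero(l==i); print(st[i])
q=ray(d,np.c_[u,v],.022)[:,:2]
print(cv2.minAreaRect((q*1000).astype(np.float32)))
```

```text
[0.5011 0.1023 0.1605]
[ 291   75   52  213 7851]
((505.3518371582031, 98.86705017089844), (44.07872009277344, 194.3459930419922), 72.7956314086914)
```

View pics/w1.png

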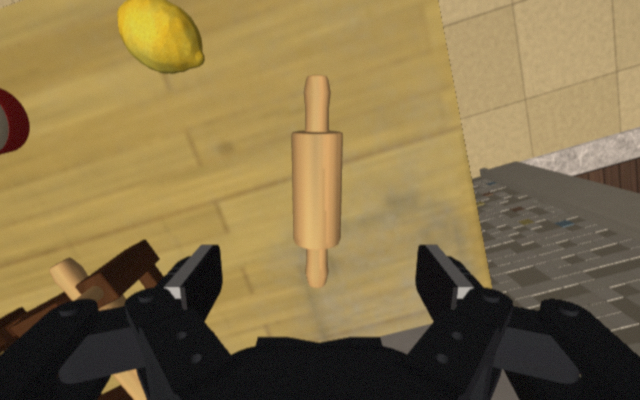

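The wrist view shows the loose pin upright at (317,180), lined up between the open fingers. The lemon is at (160,35) and the rack is at lower left. I'm going down to it.

Run:
```python
from h import *
print(rel([.5025,.0985,.004],down(72.8)))
```

```text
(array([-0.01 , -0.012,  0.523]), array([-7.19394998e-06, -9.89036800e-04,  4.47178087e-03]))
```

Request:
step_arm([
  [[0, 0, 0.04], [0, 0, 0]],
  [[-0.005, -0.006, 0.13], [0, 0, 0.004]],
  [[-0.01, -0.012, 0.23], [0, 0, 0.004]],
  [[-0.01, -0.012, 0.33], [0, 0, 0.004]],
  [[-0.01, -0.012, 0.41], [0, 0, 0.004]],
  [[-0.01, -0.012, 0.47], [0, 0, 0.004]],
  [[-0.01, -0.012, 0.505], [0, 0, 0.004]],
  [[-0.01, -0.012, 0.52], [0, 0, 0.004]],
  [[-0.01, -0.012, 0.522], [0, 0, 0.004]],
  [[-0.01, -0.012, 0.522], [0, 0, 0.004]],
])

```text
time_s: 2.62
position: [0.5034, 0.0986, 0.0049]
tool_rot: [[-0.956, 0.295, 0.001], [0.295, 0.956, -0.0], [-0.001, 0.0, -1.0]]
ft_force: [-0.8, -0.2, -0.0]
grip_width: 0.0852
gripper_force: 0.0
```

Request:
step_arm([
  [[0, 0, 0], [0, 0, 0]],
  [[0, 0, 0], [0, 0, 0]],
  [[0, 0, 0], [0, 0, 0]],
  [[0, 0, 0], [0, 0, 0]],
  [[0, 0, 0], [0, 0, 0]],
  [[0, 0, 0], [0, 0, 0]],
  [[0, 0, 0], [0, 0, 0]],
  [[0, 0, 0], [0, 0, 0]],
  [[0, 0, 0], [0, 0, 0]],
  [[0, 0, 0], [0, 0, 0]],
], jaw=30, grip_force=35)

```text
time_s: 3.45
position: [0.5036, 0.098, 0.0049]
tool_rot: [[-0.955, 0.296, 0.001], [0.296, 0.955, 0.0], [-0.001, 0.0, -1.0]]
ft_force: [-0.7, 1.0, 4.9]
grip_width: 0.0431
gripper_force: 34.9
```

Run:
```python
from h import *
s=env.observe(); print(s['position'],s['grip_width'],s['gripper_force'])
c=[.6010,-.1961]
print(rel([.5025,.0985,.17]), 'to over rack after lift:')
T=np.array(s['tool_rot']); p=np.array(s['position'])
print(rel([*c,.17],down(101.4)), rel([*c,.031],down(101.4)))
```

```text
[0.50364371 0.09796828 0.00492018] 0.043120872297751536 34.87088084220886
(array([ 0.004,  0.001, -0.55 ]), None) to over rack after lift:
(array([-0.601, -0.84 , -0.55 ]), array([ 1.54018326e-04,  1.44766574e-03, -6.35731838e-01])) (array([-0.6  , -0.84 , -0.087]), array([ 1.54018326e-04,  1.44766574e-03, -6.35731838e-01]))
```

Request:
step_arm([
  [[0, 0, -0.02], [0, 0, 0]],
  [[0, 0, -0.07], [0, 0, 0]],
  [[0, 0, -0.14], [0, 0, 0]],
  [[0, 0, -0.22], [0, 0, 0]],
  [[0, 0, -0.31], [0, 0, 0]],
  [[0, 0, -0.4], [0, 0, 0]],
  [[0, 0, -0.48], [0, 0, 0]],
  [[0, 0, -0.53], [0, 0, 0]],
  [[0, 0, -0.55], [0, 0, 0]],
  [[0, 0, -0.55], [0, 0, 0]],
])

```text
time_s: 4.28
position: [0.5037, 0.0979, 0.1704]
tool_rot: [[-0.955, 0.296, 0.002], [0.296, 0.955, -0.0], [-0.002, 0.001, -1.0]]
ft_force: [-0.9, 0.2, -1.9]
grip_width: 0.0425
gripper_force: 36.0
```

Request:
step_arm([
  [[-0.02, -0.02, 0], [0, 0, -0.02]],
  [[-0.06, -0.08, 0], [0, 0, -0.08]],
  [[-0.12, -0.17, 0], [0, 0, -0.15]],
  [[-0.19, -0.26, 0], [0, 0, -0.22]],
  [[-0.26, -0.36, 0], [0, 0, -0.3]],
  [[-0.33, -0.46, 0], [0, 0, -0.37]],
  [[-0.4, -0.56, 0], [0, 0, -0.44]],
  [[-0.47, -0.66, 0], [0, 0, -0.52]],
  [[-0.53, -0.74, 0], [0, 0, -0.58]],
  [[-0.58, -0.81, 0], [0, 0, -0.62]],
])

```text
time_s: 5.12
position: [0.5975, -0.1879, 0.1671]
tool_rot: [[-0.982, -0.187, -0.003], [-0.187, 0.982, 0.001], [0.002, 0.002, -1.0]]
ft_force: [0.0, -0.1, -1.7]
grip_width: 0.043
gripper_force: 36.1
```

Run:
```python
from h import *
print(rel([.6010,-.1961,.17],down(101.4)),env.observe()['position'])
```

```text
(array([-0.006, -0.029, -0.01 ]), array([ 0.00225099, -0.00307381, -0.01427095])) [ 0.59751521 -0.18787102  0.16713854]
```

Request:
step_arm([
  [[-0.01, -0.02, 0], [0, 0, -0.01]],
  [[-0.01, -0.025, 0], [0, 0, -0.015]],
  [[-0.01, -0.025, 0], [0, 0, -0.015]],
  [[-0.01, -0.025, 0], [0, 0, -0.015]],
])

```text
time_s: 5.45
position: [0.6016, -0.1912, 0.1686]
tool_rot: [[-0.98, -0.198, -0.001], [-0.198, 0.98, 0.001], [0.001, 0.001, -1.0]]
ft_force: [-0.1, 0.2, -1.7]
grip_width: 0.0431
gripper_force: 36.1
```

Run:
```python
from h import *
np.set_printoptions(precision=4,suppress=True)
print(rel([.6010,-.1961,.17],down(101.4)),env.observe()['position'])
d=grab('wrist'); save(d,'w2.png'); np.savez('w2.npz',**d); t=grab('top'); save(t,'t2.png'); np.savez('t2.npz',**t); save(grab('side'),'s2.png')
a=cv2.imread('pics/w2.png'); b=cv2.imread('pics/t2.png')[130:280,240:480]; c=cv2.imread('pics/s2.png')[150:280,280:430]
cv2.imwrite('pics/m2.png',np.vstack([cv2.resize(a,(512,320)),np.hstack([cv2.resize(b,(272,170)),cv2.resize(c,(240,170))])]))
```

```text
(array([ 0.005, -0.015, -0.005]), array([ 0.0015, -0.0015, -0.    ])) [ 0.6016 -0.1912  0.1686]
```

View pics/w2.png

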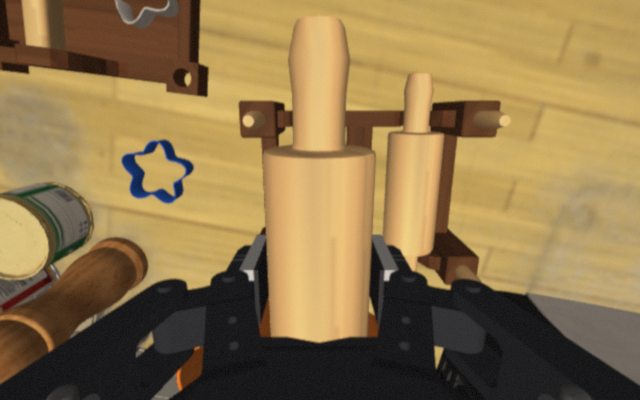

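The wrist view shows the held pin pointing straight along the tool, with its near end at (320,17) and its shoulder at (320,150). The rack's near posts are at (250,120) and (503,121), and the stored pin is at (415,190). I'll measure the pin against the rack.

Run:
```python
from h import *
np.set_printoptions(precision=4,suppress=True)
d=dict(np.load('w2.npz')); P=cloud(d); s=env.observe()
img=d['img'].astype(int)
# held pin: near points z>.15 in columns
m=(P[...,2]>.15)&(P[...,2]<.23)&(np.arange(640)[None,:]>255)&(np.arange(640)[None,:]<385)&(np.arange(400)[:,None]<300)&(img[...,0]>130)
q=P[m]; T=np.array(s['tool_rot']); L=(q-s['position'])@T
h=L[(L[:,0]>.05)&(L[:,0]<.1)]; print('handle tool coords: x max',L[:,0].max(),'ymid',[(L[np.abs(L[:,0]-x)<.004][:,1].min()+L[np.abs(L[:,0]-x)<.004][:,1].max())/2 for x in(.045,.06,.075,.085)], 'ztop',[np.percentile(L[np.abs(L[:,0]-x)<.004][:,2],2) for x in(.035,.045,.06,.075,.085)])
b=L[L[:,2]<-.034]; print('barrel shoulder x',np.percentile(b[:,0],[99,99.8]), 'end x',np.percentile(L[:,0],[99,99.9]))
print('post tips',ray(d,[(247,120),(508,121)],.102))
for f in('w2','t2','top0'):
    d=dict(np.load(f+'.npz')); P=cloud(d)
    m=((P[...,2]>.084)&(P[...,2]<.112)&(np.hypot(P[...,0]-.593,P[...,1]+.155)<.115)&(np.hypot(P[...,0]-.593,P[...,1]+.155)>.085)).astype(np.uint8)
    n,l,st,ce=cv2.connectedComponentsWithStats(m); print(f,[(st[i,4],np.nanmean(P[l==i],0),P[l==i].max(0)[2]) for i in range(1,n) if st[i,4]>6])
d=dict(np.load('top0.npz')); P=cloud(d); q=P[70:150,330:372].reshape(-1,3); q=q[(q[:,2]>.02)&(q[:,2]<.11)&(q[:,0]<.95)]; print('mug min',q.min(0),q.max(0))
q=P[85:140,284:328].reshape(-1,3); q=q[(q[:,2]>.02)&(q[:,2]<.13)]; print('can',q.min(0),q.max(0))
```

```text
handle tool coords: x max 0.09588585112370666 ymid [np.float64(7.958936230281245e-05), np.float64(-0.0003083238533519179), np.float64(-0.00012160073645225977), np.float64(-0.000281783610826156)] ztop [np.float64(-0.039518015616310354), np.float64(-0.03948289573040791), np.float64(-0.02776587398961191), np.float64(-0.02834906786113317), np.float64(-0.02876972600309837)]
barrel shoulder x [0.0506 0.0509] end x [0.0938 0.0953]
post tips [[ 0.5531 -0.2474  0.102 ]
 [ 0.521  -0.0856  0.102 ]]
w2 [(np.int32(297), array([ 0.5522, -0.2444,  0.0994]), np.float64(0.10687891760973844)), (np.int32(454), array([ 0.5214, -0.0923,  0.0973]), np.float64(0.10621654993485577)), (np.int32(123), array([ 0.6343, -0.0682,  0.0902]), np.float64(0.09793652645783574))]
t2 [(np.int32(14), array([ 0.6363, -0.0638,  0.1016]), np.float64(0.10817948935785568))]
top0 [(np.int32(23), array([ 0.6666, -0.2206,  0.0997]), np.float64(0.1068149438226883)), (np.int32(26), array([ 0.6352, -0.0658,  0.0979]), np.float64(0.10660673982684855)), (np.int32(22), array([ 0.5507, -0.2439,  0.101 ]), np.float64(0.10585799716297566)), (np.int32(22), array([ 0.519 , -0.0893,  0.1004]), np.float64(0.10725446165560033))]
mug min [ 0.7149 -0.2945  0.0201] [ 0.8368 -0.186   0.1099]
can [ 0.7331 -0.1822  0.0204] [ 0.8366 -0.0726  0.1277]
```

Request:
step_arm([
  [[0.003, -0.013, 0], [0, 0, 0]],
  [[0.003, -0.013, 0.05], [0, 0, 0]],
  [[0.003, -0.013, 0.12], [0, 0, 0]],
  [[0.003, -0.013, 0.19], [0, 0, 0]],
  [[0.003, -0.013, 0.25], [0, 0, 0]],
  [[0.003, -0.013, 0.28], [0, 0, 0]],
  [[0.003, -0.013, 0.3], [0, 0, 0]],
  [[0.003, -0.013, 0.3], [0, 0, 0]],
  [[0.003, -0.013, 0.3], [0, 0, 0]],
  [[0.003, -0.013, 0.3], [0, 0, 0]],
])

```text
time_s: 6.43
position: [0.6025, -0.1968, 0.0804]
tool_rot: [[-0.98, -0.197, 0.002], [-0.197, 0.98, -0.001], [-0.002, -0.001, -1.0]]
ft_force: [-0.1, -0.2, -1.4]
grip_width: 0.0429
gripper_force: 36.1
```

Run:
```python
from h import *
s=env.observe(); print(rel([.6015,-.1962,.0275],down(101.4)),s['position'],s['ft_force'])
```

```text
(array([0.003, 0.003, 0.176]), array([-0.00175111,  0.00211616, -0.00066466])) [ 0.60247984 -0.19676771  0.08044035] [-0.13951095 -0.19195595 -1.38251681]
```

Request:
step_arm([
  [[0.002, 0.003, 0.02], [0, 0, 0]],
  [[0.002, 0.003, 0.05], [0, 0, 0]],
  [[0.002, 0.003, 0.08], [0, 0, 0]],
  [[0.002, 0.003, 0.11], [0, 0, 0]],
  [[0.002, 0.003, 0.13], [0, 0, 0]],
  [[0.002, 0.003, 0.145], [0, 0, 0]],
  [[0.002, 0.003, 0.155], [0, 0, 0]],
  [[0.002, 0.003, 0.155], [0, 0, 0]],
  [[0.002, 0.003, 0.155], [0, 0, 0]],
])

```text
time_s: 7.18
position: [0.6013, -0.1958, 0.0328]
tool_rot: [[-0.98, -0.197, 0.0], [-0.197, 0.98, -0.0], [-0.0, -0.0, -1.0]]
ft_force: [0.0, 0.1, -1.4]
grip_width: 0.0429
gripper_force: 36.2
```

Request:
step_arm([
  [[0, 0, 0.004], [0, 0, 0]],
  [[0, 0, 0.008], [0, 0, 0]],
  [[0, 0, 0.012], [0, 0, 0]],
  [[0, 0, 0.012], [0, 0, 0]],
])

```text
time_s: 7.52
position: [0.6014, -0.196, 0.0293]
tool_rot: [[-0.98, -0.197, 0.001], [-0.197, 0.98, -0.001], [-0.0, -0.001, -1.0]]
ft_force: [0.8, -1.3, -0.2]
grip_width: 0.0427
gripper_force: 36.2
```

Request:
step_arm([
  [[0, 0, 0.003], [0, 0, 0]],
  [[0, 0, 0.006], [0, 0, 0]],
  [[0, 0, 0.006], [0, 0, 0]],
])

```text
time_s: 7.77
position: [0.6017, -0.1965, 0.0282]
tool_rot: [[-0.98, -0.197, 0.002], [-0.197, 0.98, -0.002], [-0.001, -0.002, -1.0]]
ft_force: [-0.0, -2.9, 4.4]
grip_width: 0.0428
gripper_force: 36.8
```

Request:
step_arm([
  [[0, 0, 0.003], [0, 0, 0]],
  [[0, 0, 0.006], [0, 0, 0]],
  [[0, 0, 0.006], [0, 0, 0]],
])

```text
time_s: 8.02
position: [0.6018, -0.1967, 0.0279]
tool_rot: [[-0.98, -0.197, 0.003], [-0.197, 0.98, -0.003], [-0.002, -0.003, -1.0]]
ft_force: [-3.9, -2.5, 15.5]
grip_width: 0.043
gripper_force: 37.8
```

Request:
step_arm([
  [[0, 0, -0.004], [0, 0, 0]],
  [[0, 0, -0.004], [0, 0, 0]],
  [[0, 0, -0.004], [0, 0, 0]],
  [[0, 0, -0.004], [0, 0, 0]],
  [[0, 0, -0.004], [0, 0, 0]],
  [[0, 0, -0.004], [0, 0, 0]],
], jaw=56)

```text
time_s: 8.52
position: [0.6011, -0.1956, 0.0265]
tool_rot: [[-0.98, -0.197, -0.0], [-0.197, 0.98, 0.0], [0.0, 0.0, -1.0]]
ft_force: [-0.2, 0.3, -0.5]
grip_width: 0.0557
gripper_force: 0.0
```

Request:
step_arm([
  [[0, 0, -0.01], [0, 0, 0]],
  [[0, 0, -0.04], [0, 0, 0]],
  [[0, 0, -0.09], [0, 0, 0]],
  [[0, 0, -0.16], [0, 0, 0]],
  [[0, 0, -0.25], [0, 0, 0]],
  [[0, 0, -0.35], [0, 0, 0]],
  [[0, 0, -0.44], [0, 0, 0]],
  [[0, 0, -0.52], [0, 0, 0]],
  [[0, 0, -0.57], [0, 0, 0]],
  [[0, 0, -0.6], [0, 0, 0]],
])

```text
time_s: 9.35
position: [0.6016, -0.1959, 0.21]
tool_rot: [[-0.98, -0.197, 0.004], [-0.197, 0.98, -0.002], [-0.003, -0.003, -1.0]]
ft_force: [-0.3, 0.2, -0.7]
grip_width: 0.0559
gripper_force: 0.0
```

Run:
```python
from h import *
np.set_printoptions(precision=4,suppress=True)
d=grab('wrist'); save(d,'w3.png'); np.savez('w3.npz',**d); print(env.observe()['position'])
P=cloud(d); a=np.radians(11.4); R=np.array([[np.cos(a),np.sin(a)],[-np.sin(a),np.cos(a)]])
L=(P[...,:2]-[.5935,-.155])@R.T
for y0 in(-.042,.042):
    m=(np.abs(L[...,1]-y0)<.03)&(P[...,2]>.04)
    print(y0,[(x,np.nanpercentile(P[...,2][m&(np.abs(L[...,0]-x)<.004)],98).round(4) if (m&(np.abs(L[...,0]-x)<.004)).sum()>5 else None) for x in(-.085,-.075,-.045,-.03,0,.03,.045,.075,.085)])
m=((P[...,2]>.084)&(P[...,2]<.112)&(np.abs(np.abs(L[...,0])-.06)<.014)&(np.abs(np.abs(L[...,1])-.08)<.014)).astype(np.uint8)
n,l,st,ce=cv2.connectedComponentsWithStats(m); print([(st[i,4],np.nanmean(P[l==i],0)) for i in range(1,n) if st[i,4]>6])
save(grab('side'),'s3.png'); save(grab('top'),'t3.png')
```

```text
[ 0.6018 -0.196   0.2105]
-0.042 [(-0.085, np.float64(0.0576)), (-0.075, np.float64(0.0567)), (-0.045, np.float64(0.0745)), (-0.03, np.float64(0.0682)), (0, np.float64(0.2529)), (0.03, np.float64(0.0681)), (0.045, np.float64(0.0682)), (0.075, np.float64(0.0749)), (0.085, np.float64(0.0567))]
0.042 [(-0.085, np.float64(0.0566)), (-0.075, np.float64(0.0572)), (-0.045, np.float64(0.0749)), (-0.03, np.float64(0.0682)), (0, np.float64(0.2723)), (0.03, np.float64(0.0681)), (0.045, np.float64(0.0682)), (0.075, np.float64(0.0752)), (0.085, None)]
[(np.int32(204), array([ 0.5522, -0.2448,  0.0996])), (np.int32(297), array([ 0.5213, -0.0923,  0.0975])), (np.int32(217), array([ 0.6675, -0.2221,  0.0973])), (np.int32(261), array([ 0.6368, -0.0681,  0.0967]))]
```

View pics/w3.png

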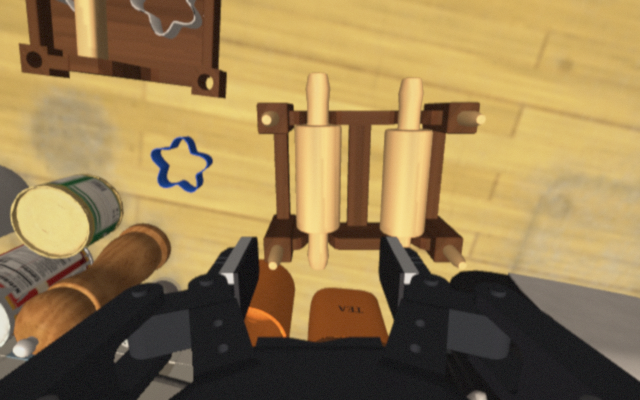

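Both pins lie in their cradles at the same height: ours at (318,170) and the stored one at (407,170). The four posts are at (265,118), (480,118), (273,262) and (460,260). Next is the tray, and I'll refine the rack position from the post tips.

Run:
```python
from h import *
np.set_printoptions(precision=4,suppress=True)
for f in('w3','top0'):
    d=dict(np.load(f+'.npz')); P=cloud(d); print(f,'cam',-d['R'].T@d['t'])
    a=np.radians(11.4); R=np.array([[np.cos(a),np.sin(a)],[-np.sin(a),np.cos(a)]])
    L=(P[...,:2]-[.594,-.1555])@R.T
    for zl in(.094,.100,.102):
        r=[]
        for sx in(-1,1):
            for sy in(-1,1):
                q=P[(P[...,2]>zl)&(P[...,2]<.112)&(np.abs(L[...,0]-sx*.06)<.012)&(np.abs(L[...,1]-sy*.08)<.012)]
                r.append([*(q.mean(0) if len(q)>2 else [np.nan]*3),len(q)])
        print(zl,np.array(r).tolist() if 0 else np.array(r),'mean',np.mean(r,0)[:3])
s=env.observe()
print(rel([.4795,-.403,.21],down(94)))
```

```text
w3 cam [ 0.5368 -0.2091  0.3531]
0.094 [[  0.5524  -0.2452   0.1011 176.    ]
 [  0.5213  -0.0916   0.1009 212.    ]
 [  0.6682  -0.2222   0.1007 153.    ]
 [  0.6373  -0.0675   0.1008 169.    ]] mean [ 0.5948 -0.1566  0.1009]
0.1 [[  0.5526  -0.2456   0.1038 107.    ]
 [  0.5212  -0.0908   0.1037 124.    ]
 [  0.6692  -0.2223   0.1037  84.    ]
 [  0.6378  -0.0668   0.1035  96.    ]] mean [ 0.5952 -0.1564  0.1037]
0.102 [[ 0.5527 -0.2458  0.1041 95.    ]
 [ 0.5211 -0.0904  0.1044 98.    ]
 [ 0.6694 -0.2222  0.1043 70.    ]
 [ 0.638  -0.0663  0.1041 76.    ]] mean [ 0.5953 -0.1562  0.1042]
top0 cam [ 0.4861 -0.1546  0.9587]
0.094 [[ 0.5507 -0.2441  0.1014 21.    ]
 [ 0.5192 -0.0891  0.1011 21.    ]
 [ 0.667  -0.2214  0.102  18.    ]
 [ 0.6359 -0.0655  0.1012 19.    ]] mean [ 0.5932 -0.155   0.1014]
0.1 [[ 0.5512 -0.2449  0.1037 14.    ]
 [ 0.5196 -0.0885  0.1041 12.    ]
 [ 0.6679 -0.221   0.1042 12.    ]
 [ 0.6362 -0.0653  0.1038 12.    ]] mean [ 0.5937 -0.1549  0.104 ]
0.102 [[ 0.5506 -0.2451  0.1048 10.    ]
 [ 0.519  -0.0894  0.1052  9.    ]
 [ 0.668  -0.2213  0.1046 11.    ]
 [ 0.6358 -0.0648  0.1045 10.    ]] mean [ 0.5933 -0.1551  0.1048]
(array([ 0.534, -0.598, -0.01 ]), array([-0.0003,  0.0004,  0.1638]))
```

Request:
step_arm([
  [[0.02, -0.02, 0], [0, 0, 0.01]],
  [[0.08, -0.09, 0], [0, 0, 0.03]],
  [[0.16, -0.18, 0], [0, 0, 0.06]],
  [[0.24, -0.27, 0], [0, 0, 0.09]],
  [[0.32, -0.36, 0], [0, 0, 0.12]],
  [[0.39, -0.44, 0], [0, 0, 0.14]],
  [[0.45, -0.51, 0.0], [0, 0, 0.16]],
  [[0.5, -0.56, 0.0], [0, 0, 0.164]],
  [[0.525, -0.59, 0.0], [0, 0, 0.164]],
  [[0.534, -0.598, 0.0], [0, 0, 0.164]],
])

```text
time_s: 10.33
position: [0.4781, -0.4047, 0.2055]
tool_rot: [[-0.998, -0.067, -0.001], [-0.067, 0.998, 0.001], [0.001, 0.002, -1.0]]
ft_force: [-0.3, 0.6, -1.0]
grip_width: 0.0558
gripper_force: 0.0
```

Request:
step_arm([
  [[0, 0, 0.03], [0, 0, 0]],
  [[0, 0, 0.08], [0, 0, 0]],
  [[0, 0, 0.14], [0, 0, 0]],
  [[0, 0, 0.2], [0, 0, 0]],
  [[0, 0, 0.24], [0, 0, 0]],
  [[0, 0, 0.25], [0, 0, 0]],
  [[0, 0, 0.25], [0, 0, 0]],
  [[0, 0, 0.25], [0, 0, 0]],
])

```text
time_s: 11.0
position: [0.4801, -0.4027, 0.1321]
tool_rot: [[-0.998, -0.071, 0.0], [-0.071, 0.998, -0.0], [-0.0, -0.0, -1.0]]
ft_force: [-0.3, -0.1, 0.3]
grip_width: 0.0563
gripper_force: 0.0
```

Run:
```python
from h import *
np.set_printoptions(precision=4,suppress=True)
d=grab('wrist'); save(d,'w4.png'); np.savez('w4.npz',**d); s=env.observe(); print(s['position'],np.degrees(np.arctan2(s['tool_rot'][1][1],s['tool_rot'][0][1])))
P=cloud(d)
m=(P[...,2]>.016)&(P[...,2]<.034)&(np.abs(P[...,0]-.48)<.1)&(np.abs(P[...,1]+.403)<.12); q=P[m][:,:2]
r=cv2.minAreaRect((q*1000).astype(np.float32)); print(r, cv2.boxPoints(r))
m=(P[...,2]>.066)&(P[...,2]<.077)&(np.abs(P[...,0]-.48)<.045)&(np.abs(P[...,1]+.403)<.03); q=P[m]
print('bar',q.min(0),q.max(0),cv2.fitLine(q[:,:2].astype(np.float32),2,0,.001,.001).ravel())
```

```text
[ 0.4801 -0.403   0.1325] 94.03423604042209
((477.76300048828125, -405.25830078125), (139.38864135742188, 186.83131408691406), 4.38368034362793) [[ 401.1323 -317.443 ]
 [ 415.4128 -503.7278]
 [ 554.3937 -493.0736]
 [ 540.1132 -306.7888]]
bar [ 0.435  -0.416   0.0683] [ 0.5249 -0.3939  0.076 ] [ 0.9969  0.0787  0.4776 -0.4052]
```

View pics/w4.png

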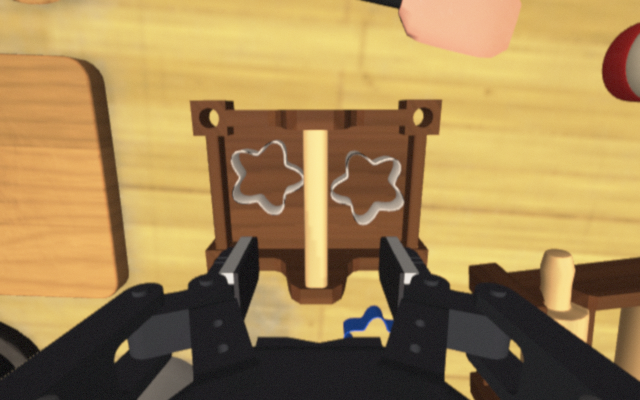

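The wrist view shows the tray with its bar at (315,205), both tin stars at (266,178) and (368,187), and the near holes at (211,117) and (419,117). The blue star at (370,322) is outside the tray.

Run:
```python
from h import *
np.set_printoptions(precision=4,suppress=True)
d=dict(np.load('w4.npz')); g=cv2.cvtColor(d['img'],cv2.COLOR_RGB2GRAY)
# holes: dark/bright discs inside block tops -> centre by contour of differing pixels
for x0 in(195,405):
    c=d['img'][100:134,x0:x0+30]; 
    s=cv2.HoughCircles(cv2.resize(cv2.GaussianBlur(g[96:138,x0-5:x0+35],(3,3),0),None,fx=6,fy=6,interpolation=cv2.INTER_CUBIC),cv2.HOUGH_GRADIENT,1,200,param1=80,param2=12,minRadius=45,maxRadius=80)
    if s is not None:
        u=s[0][0]; uv=(u[0]/6+x0-5,u[1]/6+96); print(uv,u[2]/6,ray(d,uv,.026))
print(rel([.481,-.405,.044],down(94.4)))
```

```text
(np.float32(220.41667), np.float32(116.416664)) 11.133334 [[ 0.4256 -0.4804  0.026 ]]
(np.float32(413.25), np.float32(116.25)) 10.099999 [[ 0.4153 -0.3366  0.026 ]]
(array([-0.002, -0.007,  0.295]), array([-0.0014,  0.0011, -0.0081]))
```

Request:
step_arm([
  [[-0.002, -0.007, 0.02], [0, 0, -0.008]],
  [[-0.002, -0.007, 0.06], [0, 0, -0.008]],
  [[-0.002, -0.007, 0.12], [0, 0, -0.008]],
  [[-0.002, -0.007, 0.18], [0, 0, -0.008]],
  [[-0.002, -0.007, 0.23], [0, 0, -0.008]],
  [[-0.002, -0.007, 0.27], [0, 0, -0.008]],
  [[-0.002, -0.007, 0.29], [0, 0, -0.008]],
  [[-0.002, -0.007, 0.295], [0, 0, -0.008]],
  [[-0.002, -0.007, 0.295], [0, 0, -0.008]],
  [[-0.002, -0.007, 0.295], [0, 0, -0.008]],
])

```text
time_s: 11.88
position: [0.4806, -0.4056, 0.0441]
tool_rot: [[-0.997, -0.076, 0.001], [-0.076, 0.997, -0.001], [-0.001, -0.001, -1.0]]
ft_force: [0.1, -0.4, -0.1]
grip_width: 0.0562
gripper_force: 0.0
```

Request:
step_arm([
  [[0, 0, 0], [0, 0, 0]],
  [[0, 0, 0], [0, 0, 0]],
  [[0, 0, 0], [0, 0, 0]],
  [[0, 0, 0], [0, 0, 0]],
  [[0, 0, 0], [0, 0, 0]],
  [[0, 0, 0], [0, 0, 0]],
  [[0, 0, 0], [0, 0, 0]],
  [[0, 0, 0], [0, 0, 0]],
  [[0, 0, 0], [0, 0, 0]],
  [[0, 0, 0], [0, 0, 0]],
], jaw=6, grip_force=70)

```text
time_s: 12.72
position: [0.4804, -0.4054, 0.0438]
tool_rot: [[-0.997, -0.076, 0.001], [-0.076, 0.997, -0.001], [-0.0, -0.001, -1.0]]
ft_force: [-1.1, 1.0, 5.0]
grip_width: 0.0146
gripper_force: 69.4
```

Request:
step_arm([
  [[0, 0, -0.01], [0, 0, 0]],
  [[0, 0, -0.03], [0, 0, 0]],
  [[0, 0, -0.06], [0, 0, 0]],
  [[0, 0, -0.1], [0, 0, 0]],
  [[0, 0, -0.15], [0, 0, 0]],
  [[0, 0, -0.21], [0, 0, 0]],
  [[0, 0, -0.27], [0, 0, 0]],
  [[0, 0, -0.33], [0, 0, 0]],
  [[0, 0, -0.38], [0, 0, 0]],
  [[0, 0, -0.42], [0, 0, 0]],
])

```text
time_s: 13.55
position: [0.4803, -0.4053, 0.1711]
tool_rot: [[-0.997, -0.076, 0.001], [-0.076, 0.997, -0.001], [-0.001, -0.001, -1.0]]
ft_force: [0.1, -0.0, -4.2]
grip_width: 0.015
gripper_force: 68.4
```

Request:
step_arm([
  [[0, 0, -0.03], [0, 0, 0]],
  [[0, 0, -0.05], [0, 0, 0]],
  [[0, 0, -0.06], [0, 0, 0]],
  [[0, 0, -0.06], [0, 0, 0]],
  [[0, 0, -0.06], [0, 0, 0]],
  [[0, 0, -0.06], [0, 0, 0]],
])

```text
time_s: 14.05
position: [0.48, -0.405, 0.1864]
tool_rot: [[-0.997, -0.076, -0.001], [-0.076, 0.997, 0.001], [0.001, 0.001, -1.0]]
ft_force: [0.7, 0.8, -4.3]
grip_width: 0.0147
gripper_force: 68.3
```

Run:
```python
from h import *
np.set_printoptions(precision=4,suppress=True)
d=grab('wrist'); save(d,'w5.png'); np.savez('w5.npz',**d); s=env.observe(); np.savez('s5.npz',p=s['position'],T=s['tool_rot'])
print(s['position'],s['wrist_torque'])
T=np.array(s['tool_rot']); L=(cloud(d)-s['position'])@T
def pl(m):
    q=L[m]; A=np.c_[q[:,:2],np.ones(len(q))]; c=np.linalg.lstsq(A,q[:,2],rcond=None)[0]; print(len(q),'slope deg',np.degrees(np.arctan(c[:2])),'z',c[2],'std',(A@c-q[:,2]).std())
# rim/block tops region (tool z ~ +.018), floor (~+.037)
m=(L[...,2]>.008)&(L[...,2]<.026)&(np.abs(L[...,1])<.1)&(np.abs(L[...,0])<.08); pl(m)
print('extent',[np.percentile(L[m][:,i],[.3,99.7]) for i in(0,1)])
for sy in(-1,1):
    k=m&(L[...,1]*sy>.068)&(L[...,0]>.045); print(sy,np.percentile(L[k],[1,99],axis=0))
m=(L[...,2]>.026)&(L[...,2]<.042)&(np.abs(L[...,1])<.06)&(np.abs(L[...,0])<.05); pl(m)
```

```text
[ 0.4801 -0.4051  0.1865] [-0.0043  0.022  -0.0237]
21330 slope deg [-1.4442 -0.0445] z 0.01942956727195858 std 0.002559723075122328
extent [array([-0.0684,  0.0722]), array([-0.0928,  0.0921])]
-1 [[ 0.0455 -0.0933  0.0159]
 [ 0.0722 -0.0682  0.0251]]
1 [[0.0455 0.0682 0.0157]
 [0.0723 0.0925 0.0251]]
17612 slope deg [ 0.6754 -0.0606] z 0.035476740076724696 std 0.0020090006817250657
```

View pics/w5.png

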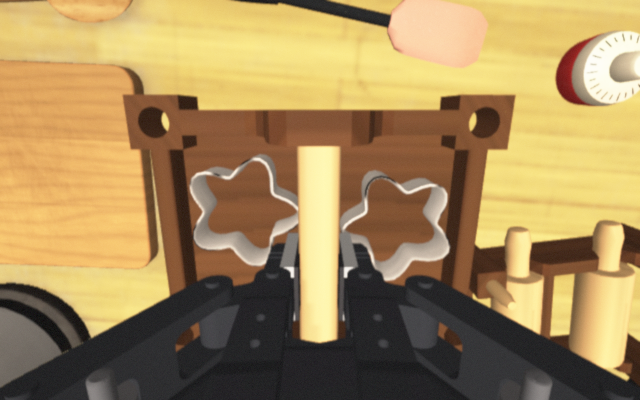

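The tray hangs level on its bar at (320,240), with both stars inside it and the near holes at (153,121) and (484,121). It is centred on the tool to within 1 mm. I'll carry it gently over the rack.

Run:
```python
from h import *
np.set_printoptions(precision=4,suppress=True)
s=env.observe(); T=np.array(s['tool_rot']); d=dict(np.load('w5.npz'))
q=ray(d,[(153,121),(484,121)],s['position'][2]-.018); print('holes tool',(q-s['position'])@T)
print(rel([.5943,-.1558,.19],down(101.4)))
```

```text
holes tool [[ 0.0597 -0.0806  0.018 ]
 [ 0.0598  0.08    0.0181]]
(array([-0.443,  0.8  , -0.011]), array([ 0.0016, -0.0009, -0.1567]))
```

Request:
step_arm([
  [[-0.005, 0.008, -0.003], [0, 0, 0]],
  [[-0.015, 0.025, -0.005], [0, 0, -0.005]],
  [[-0.03, 0.055, -0.01], [0, 0, -0.01]],
  [[-0.05, 0.095, -0.012], [0, 0, -0.02]],
  [[-0.08, 0.145, -0.012], [0, 0, -0.03]],
  [[-0.11, 0.2, -0.012], [0, 0, -0.04]],
  [[-0.145, 0.26, -0.012], [0, 0, -0.05]],
  [[-0.18, 0.32, -0.012], [0, 0, -0.06]],
  [[-0.215, 0.38, -0.012], [0, 0, -0.075]],
  [[-0.25, 0.44, -0.012], [0, 0, -0.09]],
])

```text
time_s: 14.93
position: [0.5456, -0.2656, 0.1911]
tool_rot: [[-0.989, -0.148, 0.0], [-0.148, 0.989, 0.0], [-0.0, 0.0, -1.0]]
ft_force: [-0.4, 0.5, -4.2]
grip_width: 0.0148
gripper_force: 68.4
```

Run:
```python
from h import *
print(rel([.5943,-.1558,.19],down(101.4)))
```

```text
(array([-0.215,  0.338,  0.004]), array([ 0.00011485,  0.00034749, -0.06429077]))
```

Request:
step_arm([
  [[-0.04, 0.06, 0], [0, 0, -0.01]],
  [[-0.075, 0.12, 0], [0, 0, -0.02]],
  [[-0.11, 0.175, 0], [0, 0, -0.03]],
  [[-0.14, 0.225, 0], [0, 0, -0.045]],
  [[-0.17, 0.27, 0], [0, 0, -0.055]],
  [[-0.19, 0.3, 0], [0, 0, -0.064]],
  [[-0.203, 0.32, 0], [0, 0, -0.064]],
  [[-0.21, 0.332, 0], [0, 0, -0.064]],
  [[-0.214, 0.338, 0], [0, 0, -0.064]],
  [[-0.215, 0.338, 0], [0, 0, -0.064]],
])

```text
time_s: 15.77
position: [0.5939, -0.1582, 0.1908]
tool_rot: [[-0.981, -0.196, -0.0], [-0.196, 0.981, -0.0], [0.0, -0.0, -1.0]]
ft_force: [-0.5, -0.1, -3.9]
grip_width: 0.0148
gripper_force: 68.4
```

Request:
step_arm([
  [[0, 0, 0], [0, 0, 0]],
  [[0, 0, 0], [0, 0, 0]],
  [[0, 0, 0], [0, 0, 0]],
])

```text
time_s: 16.02
position: [0.5938, -0.1588, 0.1908]
tool_rot: [[-0.981, -0.195, -0.0], [-0.195, 0.981, -0.0], [0.0, -0.0, -1.0]]
ft_force: [0.4, -0.3, -4.4]
grip_width: 0.0149
gripper_force: 68.4
```

Run:
```python
from h import *
np.set_printoptions(precision=4,suppress=True)
print(rel([.5943,-.1558,.19],down(101.4)),env.observe()['position'])
d=grab('wrist'); save(d,'w6.png'); np.savez('w6.npz',**d)
t=grab('top'); save(t,'t6.png'); s=grab('side'); save(s,'s6.png')
a=cv2.imread('pics/w6.png'); c=cv2.imread('pics/s6.png')[120:290,230:450]
cv2.imwrite('pics/m6.png',np.vstack([cv2.resize(a,(512,320)),cv2.resize(c,(362,280))[:, :].copy() if 0 else cv2.copyMakeBorder(cv2.resize(c,(362,280)),0,0,0,150,0)]))
```

```text
(array([-0.003,  0.009,  0.003]), array([-0.0001, -0.    , -0.0037])) [ 0.5938 -0.1588  0.1908]
```

View pics/m6.png

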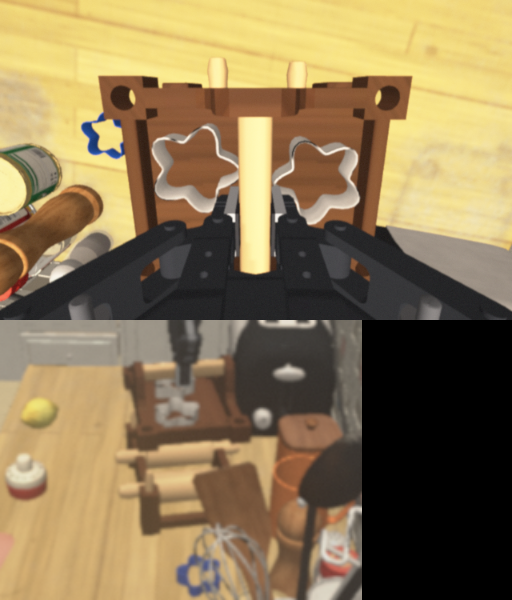

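The tray is level over the rack with both stars in it, and the handles of the two seated pins show beneath it at (218,72) and (297,75). I'll centre it and lower it to just above the posts.

Request:
step_arm([
  [[-0.003, 0.007, 0.01], [0, 0, -0.003]],
  [[-0.003, 0.009, 0.03], [0, 0, -0.003]],
  [[-0.003, 0.009, 0.06], [0, 0, -0.003]],
  [[-0.003, 0.009, 0.09], [0, 0, -0.003]],
  [[-0.003, 0.009, 0.11], [0, 0, -0.003]],
  [[-0.003, 0.009, 0.12], [0, 0, -0.003]],
  [[-0.003, 0.009, 0.125], [0, 0, -0.003]],
  [[-0.003, 0.009, 0.125], [0, 0, -0.003]],
  [[-0.003, 0.009, 0.125], [0, 0, -0.003]],
  [[-0.003, 0.009, 0.125], [0, 0, -0.003]],
])

```text
time_s: 17.0
position: [0.5945, -0.1555, 0.1538]
tool_rot: [[-0.98, -0.198, 0.001], [-0.198, 0.98, -0.0], [-0.001, -0.001, -1.0]]
ft_force: [0.3, -0.6, -3.5]
grip_width: 0.0151
gripper_force: 68.4
```

Run:
```python
from h import *
np.set_printoptions(precision=4,suppress=True)
print(rel([.5943,-.1558,.118],down(101.4)),env.observe()['position'])
d=grab('wrist'); np.savez('w7.npz',**d); save(d,'w7.png')
a=cv2.imread('pics/w7.png'); l=a[80:170,100:220]; r=a[80:170,430:550]
cv2.imwrite('pics/m7.png',cv2.resize(np.hstack([l,r]),None,fx=3.2,fy=3.2,interpolation=cv2.INTER_CUBIC))
```

```text
(array([ 0.001, -0.001,  0.119]), array([-0.0007,  0.0009,  0.0003])) [ 0.5945 -0.1555  0.1538]
```

View pics/m7.png

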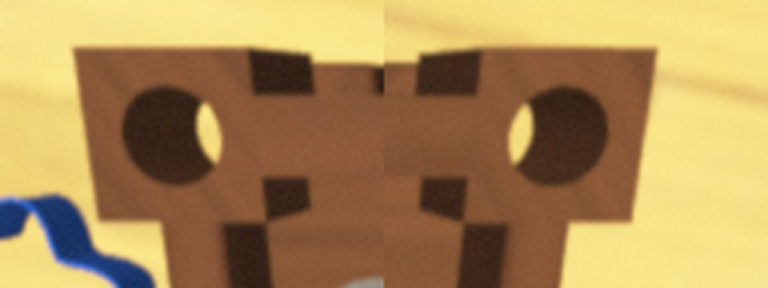

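The holes are seen obliquely, so the posts are still hidden below. I'll lower in small steps and watch the force.

Request:
step_arm([
  [[0, 0, 0.01], [0, 0, 0]],
  [[0, 0, 0.02], [0, 0, 0]],
  [[0, 0, 0.03], [0, 0, 0]],
  [[0, 0, 0.04], [0, 0, 0]],
  [[0, 0, 0.045], [0, 0, 0]],
  [[0, 0, 0.045], [0, 0, 0]],
])

```text
time_s: 17.55
position: [0.5941, -0.1553, 0.1392]
tool_rot: [[-0.98, -0.198, -0.001], [-0.198, 0.98, 0.0], [0.001, 0.001, -1.0]]
ft_force: [-0.6, -0.7, -4.3]
grip_width: 0.0148
gripper_force: 68.4
```

Request:
step_arm([
  [[0, 0, 0.008], [0, 0, 0]],
  [[0, 0, 0.016], [0, 0, 0]],
  [[0, 0, 0.024], [0, 0, 0]],
  [[0, 0, 0.024], [0, 0, 0]],
])

```text
time_s: 17.88
position: [0.5943, -0.1554, 0.1321]
tool_rot: [[-0.98, -0.198, -0.0], [-0.198, 0.98, 0.0], [0.0, 0.0, -1.0]]
ft_force: [0.5, -0.3, -4.7]
grip_width: 0.015
gripper_force: 68.4
```

Request:
step_arm([
  [[0, 0, 0.008], [0, 0, 0]],
  [[0, 0, 0.016], [0, 0, 0]],
  [[0, 0, 0.024], [0, 0, 0]],
  [[0, 0, 0.024], [0, 0, 0]],
])

```text
time_s: 18.22
position: [0.5943, -0.1554, 0.1249]
tool_rot: [[-0.98, -0.198, -0.0], [-0.198, 0.98, 0.0], [0.0, 0.0, -1.0]]
ft_force: [1.4, -0.6, -4.3]
grip_width: 0.0152
gripper_force: 68.3
```

Request:
step_arm([
  [[0, 0, 0.006], [0, 0, 0]],
  [[0, 0, 0.012], [0, 0, 0]],
  [[0, 0, 0.016], [0, 0, 0]],
  [[0, 0, 0.016], [0, 0, 0]],
])

```text
time_s: 18.55
position: [0.5943, -0.1554, 0.1204]
tool_rot: [[-0.98, -0.198, -0.0], [-0.198, 0.98, 0.0], [0.0, 0.0, -1.0]]
ft_force: [1.2, 0.6, -4.4]
grip_width: 0.0149
gripper_force: 68.4
```

Request:
step_arm([
  [[0, 0, 0.004], [0, 0, 0]],
  [[0, 0, 0.007], [0, 0, 0]],
  [[0, 0, 0.007], [0, 0, 0]],
  [[0, 0, 0.007], [0, 0, 0]],
])

```text
time_s: 18.88
position: [0.5944, -0.1554, 0.1185]
tool_rot: [[-0.98, -0.198, 0.0], [-0.198, 0.98, -0.0], [-0.0, -0.0, -1.0]]
ft_force: [0.6, -0.3, -4.1]
grip_width: 0.0146
gripper_force: 68.4
```

Request:
step_arm([
  [[0, 0, 0.003], [0, 0, 0]],
  [[0, 0, 0.004], [0, 0, 0]],
  [[0, 0, 0.004], [0, 0, 0]],
  [[0, 0, 0.004], [0, 0, 0]],
])

```text
time_s: 19.22
position: [0.5944, -0.1554, 0.1179]
tool_rot: [[-0.98, -0.198, 0.001], [-0.198, 0.98, -0.0], [-0.001, -0.0, -1.0]]
ft_force: [-0.2, -0.7, 1.9]
grip_width: 0.0151
gripper_force: 69.2
```

Request:
step_arm([
  [[0, 0, 0.003], [0, 0, 0]],
  [[0, 0, 0.003], [0, 0, 0]],
  [[0, 0, 0.003], [0, 0, 0]],
])

```text
time_s: 19.47
position: [0.5945, -0.1554, 0.1178]
tool_rot: [[-0.98, -0.198, 0.001], [-0.198, 0.98, -0.001], [-0.001, -0.001, -1.0]]
ft_force: [-3.9, 1.4, 10.3]
grip_width: 0.0149
gripper_force: 70.3
```

Run:
```python
from h import *
np.set_printoptions(precision=4,suppress=True)
d=grab('wrist'); save(d,'w8.png'); s=env.observe(); T=np.array(s['tool_rot']); P=cloud(d); L=(P-s['position'])@T
for sy in(-1,1):
    k=(np.abs(L[...,1]-sy*.08)<.014)&(np.abs(L[...,0]-.06)<.014)&(P[...,2]>.09)&(P[...,2]<.12)
    print(sy,'block top z / post top z',np.percentile(P[k][:,2],[50,99]))
cv2.imwrite('pics/m8.png',cv2.imread('pics/w8.png'))
```

```text
-1 block top z / post top z [0.1005 0.1052]
1 block top z / post top z [0.1006 0.1053]
```

View pics/m8.png

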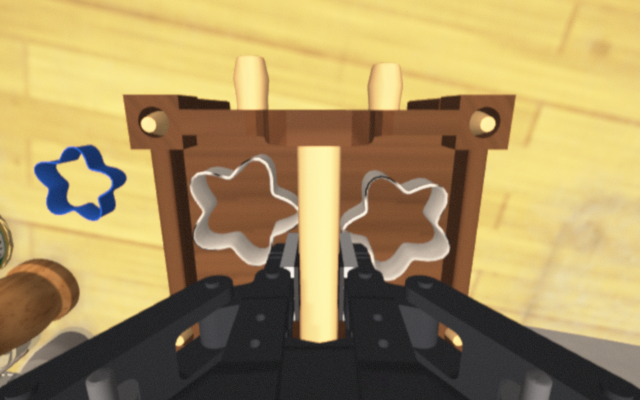

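The tray is home. Posts show in the near holes at (150,123) and (483,123), 4 mm above the block tops, and in the far holes at (182,341) and (458,340). Both stars are in place. I'll ease off, release and rise.

Request:
step_arm([
  [[0, 0, -0.004], [0, 0, 0]],
  [[0, 0, -0.005], [0, 0, 0]],
  [[0, 0, -0.005], [0, 0, 0]],
  [[0, 0, -0.005], [0, 0, 0]],
  [[0, 0, -0.005], [0, 0, 0]],
  [[0, 0, -0.005], [0, 0, 0]],
  [[0, 0, -0.005], [0, 0, 0]],
  [[0, 0, -0.005], [0, 0, 0]],
], jaw=46)

```text
time_s: 20.18
position: [0.5943, -0.1554, 0.1179]
tool_rot: [[-0.98, -0.198, -0.0], [-0.198, 0.98, 0.0], [0.0, 0.0, -1.0]]
ft_force: [0.2, 0.2, 0.3]
grip_width: 0.0459
gripper_force: 0.0
```

Request:
step_arm([
  [[0, 0, -0.02], [0, 0, 0]],
  [[0, 0, -0.06], [0, 0, 0]],
  [[0, 0, -0.12], [0, 0, 0]],
  [[0, 0, -0.19], [0, 0, 0]],
  [[0, 0, -0.26], [0, 0, 0]],
  [[0, 0, -0.33], [0, 0, 0]],
  [[0, 0, -0.38], [0, 0, 0]],
  [[0, 0, -0.4], [0, 0, 0]],
  [[0, 0, -0.4], [0, 0, 0]],
  [[0, 0, -0.4], [0, 0, 0]],
])

```text
time_s: 21.02
position: [0.5941, -0.1553, 0.2373]
tool_rot: [[-0.98, -0.198, -0.001], [-0.198, 0.98, 0.0], [0.001, 0.0, -1.0]]
ft_force: [0.2, 0.0, 0.1]
grip_width: 0.0461
gripper_force: 0.0
```

Run:
```python
from h import *
np.set_printoptions(precision=4,suppress=True)
d=grab('wrist'); P=cloud(d); save(d,'w9.png')
a=np.radians(11.4); R=np.array([[np.cos(a),np.sin(a)],[-np.sin(a),np.cos(a)]]); L=(P[...,:2]-[.5948,-.156])@R.T
for sx in(-1,1):
  for sy in(-1,1):
    k=(np.abs(L[...,0]-sx*.06)<.012)&(np.abs(L[...,1]-sy*.08)<.012)&(P[...,2]>.08)&(P[...,2]<.13)
    print(sx,sy,k.sum(),np.percentile(P[k][:,2],[50,99]) if k.sum()>20 else '')
k=(np.abs(L[...,0])<.045)&(np.abs(L[...,1])<.007)&(P[...,2]<.16); print('bar',np.nanpercentile(P[k][:,2],90))
t=grab('top'); P=cloud(t)
for nm,(u0,v0,u1,v1),zl in(('timer',(295,265,332,302),.02),('lemon',(222,272,255,305),.012)):
    s=P[v0:v1,u0:u1]; print(nm,cv2.minAreaRect((s[(s[...,2]>zl)&(s[...,2]<.12)][:,:2]*1000).astype(np.float32))[:2])
print(env.observe()['position'],env.observe()['grip_width'])
```

```text
-1 -1 816 [0.1005 0.1052]
-1 1 818 [0.1006 0.1053]
1 -1 404 [0.1005 0.1053]
1 1 386 [0.1006 0.1055]
bar 0.1483585167896001
timer ((361.64337158203125, -159.62518310546875), (59.16595458984375, 58.649295806884766))
lemon ((0.0, 0.0), (0.0, 0.0))
[ 0.594  -0.1552  0.2366] 0.0458908412924104
```

View pics/w9.png

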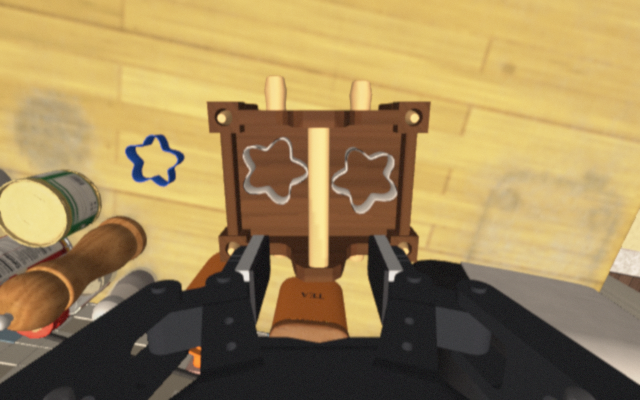

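The tray sits level on all four posts, (222,117), (413,117), (233,250) and (402,250), with both stars inside. The gripper is clear of it.

```bash
python3 -c "
from h import *
print(close_job())"
```

```text
the job is handed in; nothing more can be done
None
```

The job is handed in at about 21 s of the 64 s allowed: the loose pin is seated in the free cradle, and the tray is fully home on all four posts with both star cutters in it; the stored pin and the timer did not move, and I did not re-measure the mug, canister or lemon.

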